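Load a trim tile into the edge-grinding station

TASK

Lift the clear guard of the edge-grinding station upright, then take the blue-glazed tile from the plaster board and set it down gently in the bay, glaze up and lengthwise along the fence, within the length between the two end cheeks, while the red clamp bar is still swung out. Then push the free end of the bar round to the yellow stop so that it slides the tile up against the fence, and after that lower the guard fully closed. Leave the jar, the tub and the spatula where they are.

Things in the scene. Friction and masses are not known exactly. Their poses are not given: they have to be found in the camera images.
- station: Grey base plate 20 mm thick, fixed. Its x runs from the near edge (handle side) to the far edge (guard hinge), y to the left, z up. Origin on the table level; the plate spans x -130..130, y -100..135 mm. All points below called 'station (x, y, z)' are mm in this frame. Green motor box at y 100..134, up to z 66.
- bay (a point): Where the centre of the tile's underside lies when home: station (-10, 34, 20), on the plate, 21 mm right of the fence. x along the fence, y towards it, z up. Two low steel end cheeks (inner faces at x -75 and 48, up to y 55, top z 32; the near one has a slanted lead-in) bound the bay, 123 mm long for the 100 mm tile and open to the right. Bar home, the gap from bar to fence is 42 mm.
- fence (a point): Fence face, station (-15, 55, 30), at its middle: two aluminium blocks at x -76..-48 and 18..46, top z 40, facing right (-y). The brown grinding wheel between them lies 2 mm behind the face (its hub rises to z 52).
- set_down (a point): A good place to set down the tile's underside centre with a finger on either side of it: station (-8, -6, 20), 41 mm between the fence face and the tile's left side, clear of the swung-out bar. The bar then slides the tile home.
- bar (a joint): Angle (rad) of the red clamp bar about its upright pin: 0 = home on the yellow stop, parallel to the fence; grows as the free end swings out to the right (station -y), counter-clockwise from above, at most 1.2; starts at 0.75 to 1.1. Light friction holds it where left (0.7 N at the free end); pushing the tile as well takes 2 to 4 N.
- bar_pivot (a point): Axis of the bar's pin, station (95, 3, 34), at the far end of the bay.
- bar_end (a point): Middle of the end face of the bar's free end, 188 mm from the pin axis. Bar 200 mm long (12 mm past the pin), 20 wide, 24 high, centred on the line from pin to this point, z 26.5 to 50.5 mm above the table; steel-coloured tip. Home, its left face is at station y = 13. Push its right-hand side near this end.
- stop (a point): Yellow stop post that the bar's left face meets near its free end: this point is the middle of the post's right face, station (-89, 13, 38); post 12 x 12 mm, top z 48.
- guard (a joint): Angle (rad) of the clear guard: 0 = closed (level over the bay), grows as the near edge with the handle rises, 1.57 = upright, at most 1.9. Starts closed. The hinge is stiff, the guard stays where it is left; 2 to 4 N at the handle moves it.
- guard_hinge (a point): Middle of the guard's hinge axis, station (125, 20, 70); the axis lies along the station's y.
- guard_handle (a point): Middle of the guard's black round handle bar, 12 mm thick, 120 mm long along the station's y, joined to the panel only at its two ends; 225 mm from the hinge axis, in the panel's plane. Open gap of 48 mm from its centre to the panel. Closed, it is at station (-100, 20, 70), free below down to the base plate.
- bat: White plaster board (bat) 150 x 100 x 25 mm, fixed; origin at the centre of its underside; its top is at z 25 mm. The tile lies on it.
- tile: Trim tile 100 (x) x 40 (y) x 22 (z) mm, terracotta with blue glazed top face, about 0.22 kg; origin at the centre of its underside, z up through the glaze. Grasp it across its 40 mm width.
- jar: Bystander: amber jar, 60 mm across, 90 mm high; origin under its centre.
- tub: Bystander: white bowl, 100 mm across, 60 mm high; origin under its centre.
- spatula: Bystander: spatula 130 mm long, lying on the table; origin under it, handle towards its -x.
Not all that is in view belongs to the job. There is more than one size of the tile; the one meant has the size given above.

How it is judged:
By the outcome, as a careful person would: the job done as asked, in the order asked, and still so for the second after the job is handed in, with the robot touching nothing.
It also fails if it takes over 72 s, if anything falls off the work surface, if the arm or the gripper's body presses on something with over 40 N, if the wrist force passes 120 N, or if a joint passes its speed limit or range.

ROBOT

A 6-joint arm with a two-finger parallel gripper is mounted at the origin on the work surface. World frame = base frame: x ahead of the robot, y to its left, z up, the work surface at z = 0. Lengths are in m, angles in degrees, forces in N, time in s.
With the tool pointing down it reaches from about 0.375 to 0.75 m from the base axis. Payload 9 kg.
Tool frame: the origin (TCP) lies where the fingers leave the gripper's body, on its centre line; the fingertips stand 73 mm ahead of it and the grasp point (between the pads) lies 54 mm ahead of it (robot.tip_reach is the distance from the TCP to the fingertips, in m); z points along the fingers, y is the direction in which the jaws open and shut (so a half turn about z gives the same grasp; the last joint's range is limited). The gripper opens to 85 mm and grips with 20 to 120 N. Pads are 22 mm wide; open, the fingers measure 114 mm over their backs; the gripper's body (76 mm by 85 mm) begins 54 mm behind the grasp point. The pads swing forward as they close: fully open they stand 13 mm farther back than shut.
Start: joints at [-89.823, 5.964, 5.575, 89.605, 0, 77.527], TCP at [0.131, -0.585, 0.304] pointing down, gripper open.
Joint ranges: [-171.21, 171.21], [-48.23, 106.86], [-62.78, 66.21], [-105.2, 120.99], [-86.42, 89.51], [-180, 180]. Speed limits (degrees/s): [127.2, 127.2, 147.25, 180, 180, 180].

INTERFACE

Orientations are given as [roll, pitch, yaw] about the fixed x, y, z axes, in that order (R = Rz(yaw) Ry(pitch) Rx(roll)).
In Python, from plant import robot gives the robot as it stands. Calls block until the motion is done:
- robot.move_pose(position, orientation): joint-space move of the TCP to a pose.
- robot.line_to(position, vel=0.15, rotation=None, guard=None): straight line of the TCP; rotation=None keeps the orientation; vel is the mean speed in m/s. With guard (N) it stops when the force on the tool has changed by that much, and returns True; else False.
- robot.goto_joints(angles): joint-space move.
- robot.set_gripper(opening): finger opening in m; the grip force is fixed at half the most; returns when the fingers have stopped.
- robot.pause(seconds).
- robot.ik(position, orientation): joint angles nearest the present ones, or None.
- robot.observe(): the state.
- robot.grab_frame(name): name is "scene" or "top" or "wrist"; returns the picture (384x512x3 uint8, blue, green, red); there is no depth.
- robot.get_calibration(name): a dict with "vertical_fov" (degrees; the focal length in pixels is half the picture's height over the tangent of half this angle, whatever the lens; pixels are square), "cx", "cy" (the principal point, pixels), "k1" (the pictures are not rectified: a ray, as slopes to the right and down, at radius r is drawn at 1 + k1 r^2 times it, then the intrinsics apply), "rvec" (rotation vector, rad) and "tvec" (3), from world to camera coordinates, as OpenCV has them. Camera axes: x right, y down, z forward; pixel columns grow to the right and rows downward; lengths in m; the calibration is good to about 2 mm. A picture is of the moment at which its call begins: read the wrist's pose just before it. get_calibration takes no time and is no camera call; for the wrist camera it gives the pose at the moment of the call.
A pose or a line that the arm cannot do raises robot.IKError and nothing moves.
- robot.job_done(): hands the job in, once; it reports no verdict.
The state is a dict: "time": time; "q": joint angles; "qvel": joint speeds; "joint_torque": joint torques, N m; "tool_pos": TCP position; "tcp_rot": TCP orientation; "ft_force": force on the tool from outside, world axes, zero at the start; "torque": the same for the moment, N m; "gripper_width": finger opening in m.
Only numpy, scipy, OpenCV 4.12 (cv2) and the standard library are available. Lean on these libraries where they do the work, as an engineer would, in place of code of your own. Each camera call takes 0.05 s, during which the arm holds its last target.

## Working session

There is one attempt and no reset: what is moved stays moved. The work goes in short steps, each a Python script; the robot and the scene stay as the last script left them, time stands still between calls to the robot, and variables do not carry over. Pictures are saved under pics/ and viewed, and the job is handed in when it is done.

```bash
ls; mkdir -p pics; python3 - <<'E'
from plant import robot
import cv2
for n in("scene","top","wrist"):
    im=robot.grab_frame(n); cv2.imwrite(f"pics/a_{n}.png",im)
    c=robot.get_calibration(n); print(n,c)
print(robot.observe())
E
```

```text
pics
scene {'vertical_fov': 52.866566911604934, 'cx': 250.94747968913694, 'cy': 192.1506811067569, 'k1': -0.10669999813368808, 'rvec': array([ 1.76816095,  1.93721312, -0.66404133]), 'tvec': array([ 0.07334137, -0.4061251 ,  1.63247451])}
top {'vertical_fov': 49.780857395528045, 'cx': 256.53883963682443, 'cy': 189.67106009487702, 'k1': -0.07904633156960454, 'rvec': array([ 2.15783025, -2.17178007,  0.1223122 ]), 'tvec': array([-0.00533197,  0.55788987,  1.13670999])}
wrist {'vertical_fov': 58.05412383731221, 'cx': 250.12415737546536, 'cy': 183.78924104128834, 'k1': -0.04726720364099942, 'rvec': array([-2.23614868,  1.79112718,  0.30329892]), 'tvec': array([-0.60032644, -0.04238807,  0.37949053])}
{'time': 0.15, 'q': array([-8.98249041e+01,  5.98895441e+00,  5.53778558e+00,  8.96056070e+01,
       -1.20154437e-03,  7.75281172e+01]), 'qvel': array([-0.0455273 , -0.18833799,  0.02113904,  0.11778517,  0.04595912,
        0.03215445]), 'joint_torque': array([ 4.92012041e-03, -5.57355917e+01,  5.04007244e+01,  1.25696408e-02,
       -2.33647597e-04,  1.76337613e-05]), 'tool_pos': array([ 0.13138429, -0.58524761,  0.30332409]), 'tcp_rot': array([-1.79944304e+02, -1.10881421e-02,  1.26469739e+01]), 'ft_force': array([0.15767163, 0.01354001, 0.18380016]), 'torque': array([ 0.04046385, -0.01170101,  0.05463443]), 'gripper_width': 0.08557096355398176}
```

View pics/a_scene.png

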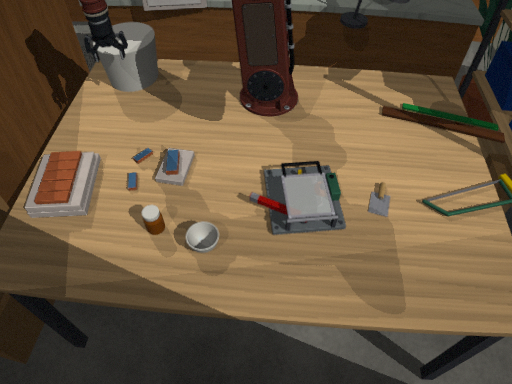

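View pics/a_top.png

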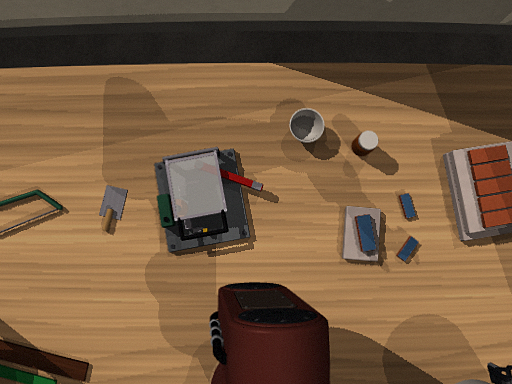

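View pics/a_wrist.png

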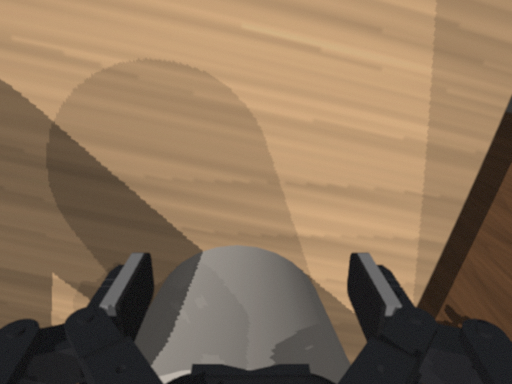

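```bash
python3 - <<'E'
import cv2
im=cv2.imread("pics/a_top.png")
cv2.imwrite("pics/top_z.png",cv2.resize(im[30:360,120:500],None,fx=2,fy=1.8,interpolation=cv2.INTER_CUBIC)[:600])
E
```

```text
(no output)
```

The top view shows:
- station around (205,200)
- bat around (362,234) with a blue tile at (367,234), plus two small blue pieces at (408,207) and (409,249)
- jar (366,143), tub (307,125), spatula (113,205)

The wrist view shows only the table and the pedestal. Next I'll enlarge the areas that matter.

```bash
cat > h.py <<'E'
import numpy as np, cv2
def cam(c,shape=(384,512)):
    f=shape[0]/2/np.tan(np.radians(c['vertical_fov'])/2)
    return f,cv2.Rodrigues(np.array(c['rvec']))[0],np.array(c['tvec'])
def proj(c,P):
    f,R,t=cam(c); p=np.atleast_2d(P)@R.T+t; s=p[:,:2]/p[:,2:]
    s=s*(1+c['k1']*(s**2).sum(1,keepdims=True)); return s*f+[c['cx'],c['cy']]
def back(c,uv,z):
    f,R,t=cam(c); d=(np.atleast_2d(uv).astype(float)-[c['cx'],c['cy']])/f; s=d.copy()
    for _ in range(20): s=d/(1+c['k1']*(s**2).sum(1,keepdims=True))
    r=np.c_[s,np.ones(len(s))]@R; o=-R.T@t; k=(z-o[2])/r[:,2]
    return o+r*k[:,None]
def Rz(a): 
    a=np.radians(a); return np.array([[np.cos(a),-np.sin(a),0],[np.sin(a),np.cos(a),0],[0,0,1]])
E
python3 - <<'E'
import cv2
im=cv2.imread("pics/a_top.png")
cv2.imwrite("pics/z_st.png",cv2.resize(im[140:260,145:285],None,fx=5,fy=5,interpolation=cv2.INTER_CUBIC))
cv2.imwrite("pics/z_bat.png",cv2.resize(im[180:280,320:440],None,fx=6,fy=6,interpolation=cv2.INTER_CUBIC))
E
```

```text
(no output)
```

View pics/z_st.png

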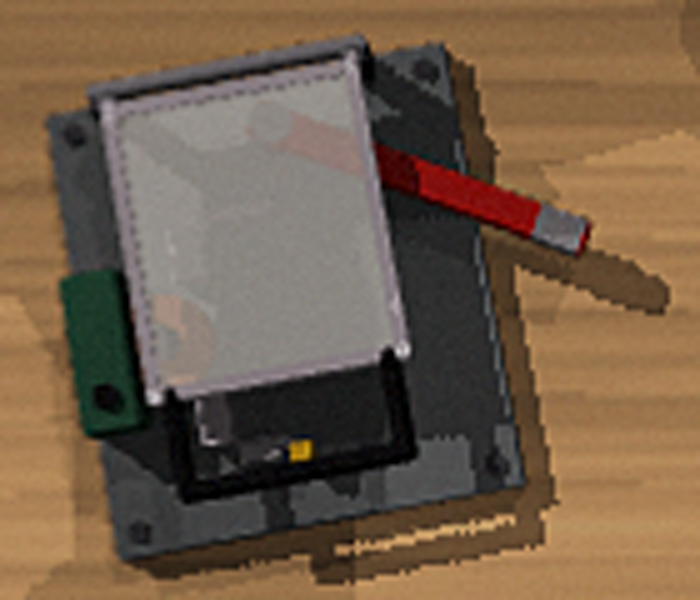

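View pics/z_bat.png

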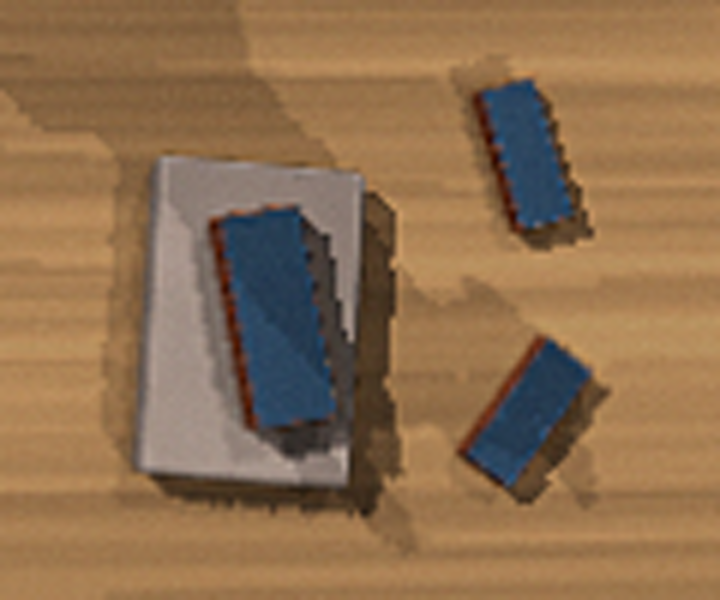

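The station crop shows the plate's top corners at zoomed (48,117), (445,45), (523,485) and (122,555). The bar tip is at about (565,228), the handle bar runs from (190,493) to (413,452), and the yellow stop is at (301,449).

There are three blue candidates. The one on the plaster board, at full-image (366,233), is clearly the larger. The other two, at (407,206) and (408,248), lie on the table and are smaller. I'll check the sizes and fit the poses.

```bash
cat > fit.py <<'E'
from plant import robot
from h import *
from scipy.optimize import least_squares
c=robot.get_calibration("top")
def fit(uv,L,z0):
    def r(p): return (proj(c,np.array(L)@Rz(p[2]).T+[p[0],p[1],z0])-uv).ravel()
    W=back(c,uv,z0+L[0][2]); best=None
    for a in range(-180,180,45):
        s=least_squares(r,[*W.mean(0)[:2],a])
        if best is None or s.cost<best.cost: best=s
    return best.x, best.fun.reshape(-1,2)
Z=lambda a,s,o:(np.array(a,float)+.5)/s-.5+o
st=Z([(48,117),(445,45),(523,485),(122,555)],5,np.array([145,140]))
Ls=np.array([(130,135,20),(130,-100,20),(-130,-100,20),(-130,135,20)])/1e3
ps,r=fit(st,Ls,0); print("station",ps,r.round(2).tolist())
# edge lengths
for nm,z in (("tile",[(222,218),(298,207),(335,415),(258,428)]),("s1",[(483,92),(533,80),(574,217),(524,230)]),("s2",[(543,340),(590,373),(515,485),(465,450)])):
    uv=Z(z,6,np.array([320,180])); W=back(c,uv,.047 if nm=="tile" else .016)
    print(nm,np.linalg.norm(W-np.roll(W,-1,0),axis=1).round(4),W.mean(0))
uv=Z([(222,218),(298,207),(335,415),(258,428)],6,np.array([320,180]))
Lt=np.array([(50,20,22),(50,-20,22),(-50,-20,22),(-50,20,22)])/1e3
pt,r=fit(uv,Lt,.025); print("tile",pt,r.round(2).tolist())
S=lambda p:Rz(ps[2])@(np.array(p)/1e3)+[ps[0],ps[1],0]
for n,p in (("handleL",(-100,80,76)),("handleR",(-100,-40,76)),("stop",(-95,13,48)),("piv",(95,3,50))): print(n,((proj(c,S(p))[0]+.5-[145,140])*5).round(0),S(p).round(4))
tip=Z([(565,228)],5,np.array([145,140])); T=back(c,tip,.0505)[0]; l=Rz(-ps[2])@(T-[ps[0],ps[1],0]); print("tip local",l, np.hypot(*(l[:2]-[.095,.003])), "ang",np.arctan2(-(l[1]-.003),-(l[0]-.095)))
E
python3 fit.py
```

```text
station [ 0.53598233  0.13115782 10.03288604] [[-0.34, -0.72], [0.38, -0.93], [0.91, 0.29], [-0.96, 1.25]]
tile [0.0361 0.097  0.0365 0.0977] [ 0.43514278 -0.31126697  0.047     ]
s1 [0.0255 0.0683 0.0255 0.0686] [ 0.51134063 -0.44380069  0.016     ]
s2 [0.0274 0.0649 0.029  0.065 ] [ 0.38884162 -0.43858836  0.016     ]
tile [ 0.43516415 -0.31128006  8.24670793] [[-0.74, -0.3], [0.6, -0.66], [0.71, 0.42], [-0.56, 0.53]]
handleL [187. 492.] [0.4236 0.1925 0.076 ]
handleR [407. 452.] [0.4445 0.0743 0.076 ]
stop [314. 461.] [0.4402 0.1274 0.048 ]
piv [274. 123.] [0.629  0.1507 0.05  ]
tip local [ 0.0067546  -0.14649432  0.0505    ] 0.1735966706441438 ang 1.0375451425061673
```

The tile on the board measures about 97 x 37 mm, which fits 100 x 40. The two on the table are about 68 x 27 mm, so they are decoys. Station yaw is about 10°, with 1 px residuals, and the bar is at about 1.04 rad. I'll refine both poses with the wrist camera.

```bash
python3 - <<'E'
from plant import robot
from h import *
c=robot.get_calibration("wrist"); f,R,t=cam(c); o=robot.observe()
from scipy.spatial.transform import Rotation as Ro
T=Ro.from_euler('xyz',o['tcp_rot'],degrees=True).as_matrix()
print("cam in tool",T.T@(-R.T@t-o['tool_pos']), "axes in tool (cols x,y,z)\n",(T.T@R.T).round(3))
for p,rpy in (((.36,-.31,.30),(180,0,98)),((.36,-.31,.30),(180,0,8)),((.36,-.31,.30),(180,0,-82)),((.434,.133,.124),(180,0,10)),((.434,.133,.124),(180,0,100)),((.434,.133,.124),(180,0,-80)),((.656,.173,.35),(180,0,-80)),((.656,.173,.35),(180,0,100))):
    print(p,rpy,robot.ik(p,rpy))
E
```

```text
cam in tool [ 0.0842034   0.00069657 -0.06869602] axes in tool (cols x,y,z)
 [[-0.001 -0.944 -0.329]
 [ 1.    -0.001  0.   ]
 [-0.    -0.329  0.944]]
(0.36, -0.31, 0.3) (180, 0, 98) [-56.5628656  -16.03751592 -15.6606856   90.37683032   0.
  25.4371344 ]
(0.36, -0.31, 0.3) (180, 0, 8) [-56.5628656  -16.03751592 -15.6606856   90.37683032   0.
 115.4371344 ]
(0.36, -0.31, 0.3) (180, 0, -82) [ -56.5628656   -16.03751592  -15.6606856    90.37683032    0.
 -154.5628656 ]
(0.434, 0.133, 0.124) (180, 0, 10) [  0.448328   -17.83895215 -35.51482306  72.32412908   0.
 170.448328  ]
(0.434, 0.133, 0.124) (180, 0, 100) [  0.448328   -17.83895215 -35.51482306  72.32412908   0.
  80.448328  ]
(0.434, 0.133, 0.124) (180, 0, -80) [  0.448328   -17.83895215 -35.51482306  72.32412908   0.
 -99.551672  ]
(0.656, 0.173, 0.35) (180, 0, -80) [  3.76076709  21.68903524  28.43648642  96.74745118   0.
 -96.23923291]
(0.656, 0.173, 0.35) (180, 0, 100) [ 3.76076709 21.68903524 28.43648642 96.74745118  0.         83.76076709]
```

```bash
python3 - <<'E'
from plant import robot
from h import *
import json
def snap(n):
    c=robot.get_calibration("wrist"); im=robot.grab_frame("wrist"); cv2.imwrite(f"pics/{n}.png",im)
    json.dump({k:(v.tolist() if hasattr(v,'tolist') else v) for k,v in c.items()},open(f"{n}.json","w"))
robot.move_pose((.43,-.31,.30),(180,0,-172)); snap("w_tile"); print(robot.observe()['time'])
robot.move_pose((.44,.12,.36),(180,0,-170)); snap("w_st"); o=robot.observe();print(o['time'],o['tool_pos'],o['q'])
for n in("w_tile","w_st"):
    im=cv2.imread(f"pics/{n}.png"); cv2.imwrite(f"pics/{n}_b.png",cv2.resize(im,(800,600),interpolation=cv2.INTER_CUBIC))
E
```

```text
2.2333
3.8833 [0.44031343 0.11919808 0.35971659] [-1.35346580e+00 -1.78614812e+01 -1.08917949e+01  9.69935352e+01
 -8.65897623e-03 -1.12764203e+01]
```

View pics/w_tile_b.png

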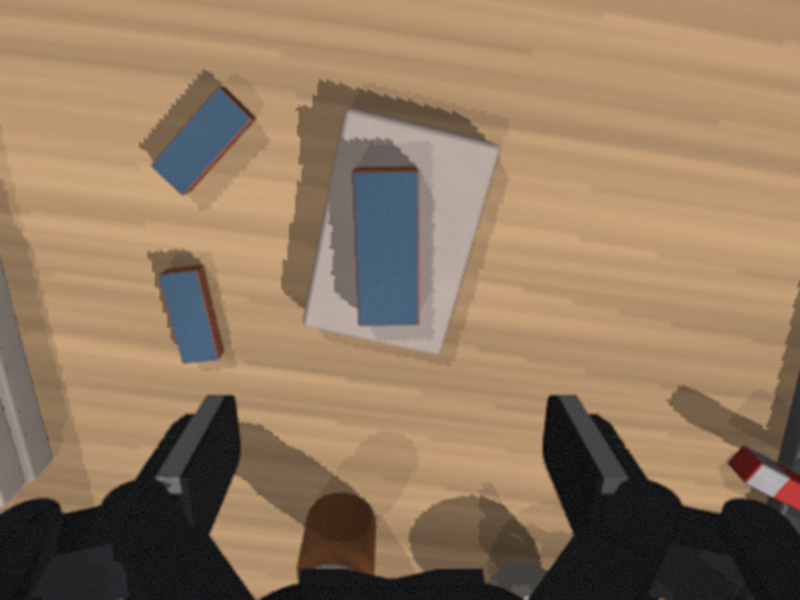

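View pics/w_st_b.png

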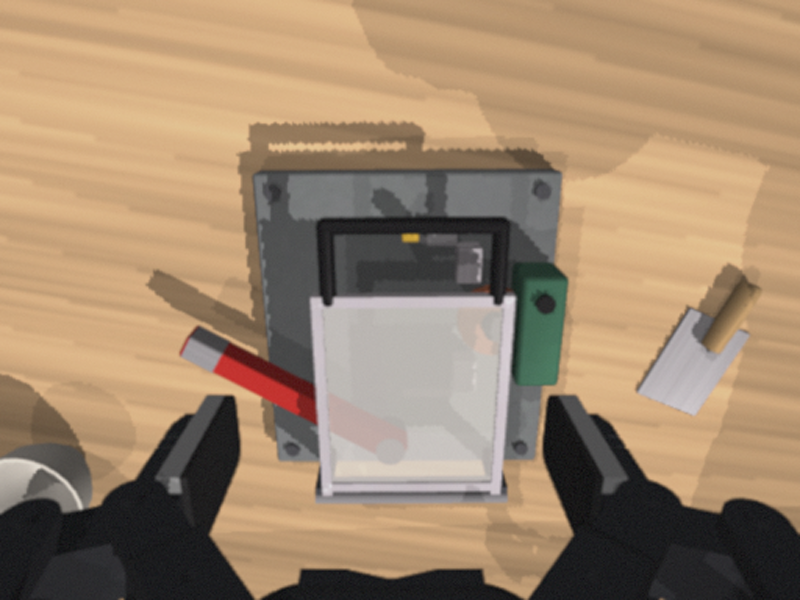

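The wrist view of the bat, in 800x600 pixels, shows the tile's glaze corners at (354,173), (417,171), (419,324) and (359,325). The small decoys are at (203,140) and (192,314).

The station view shows plate corners at (254,174), (560,172), (537,461) and (277,461), the handle from x 318 to 510 at row 226, and the bar tip near (200,345).

```bash
python3 - <<'E'
import cv2
im=cv2.imread("pics/w_st.png")
a=im[95:310,105:375]; cv2.imwrite("pics/c1.png",cv2.resize(a[:110],None,fx=2.96,fy=4,interpolation=cv2.INTER_CUBIC) if 0 else cv2.resize(im[100:200,150:370],None,fx=3.6,fy=3.6,interpolation=cv2.INTER_CUBIC))
cv2.imwrite("pics/c2.png",cv2.resize(im[195:320,110:360],None,fx=3.2,fy=3.2,interpolation=cv2.INTER_CUBIC))
im=cv2.imread("pics/w_tile.png")
cv2.imwrite("pics/c3.png",cv2.resize(im[95:220,215:285],None,fx=4.8,fy=4.8,interpolation=cv2.INTER_CUBIC))
E
```

```text
(no output)
```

View pics/c1.png

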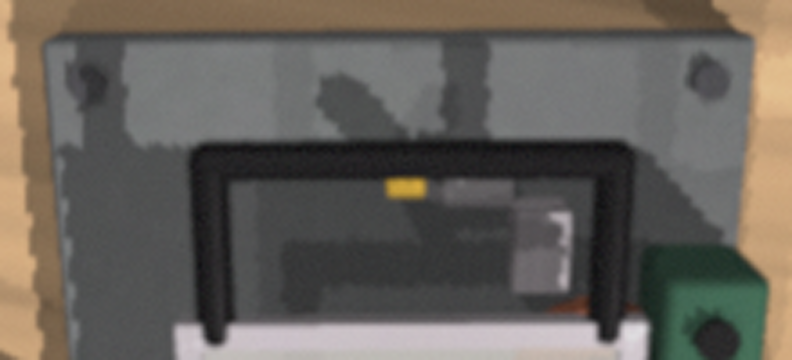

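View pics/c2.png

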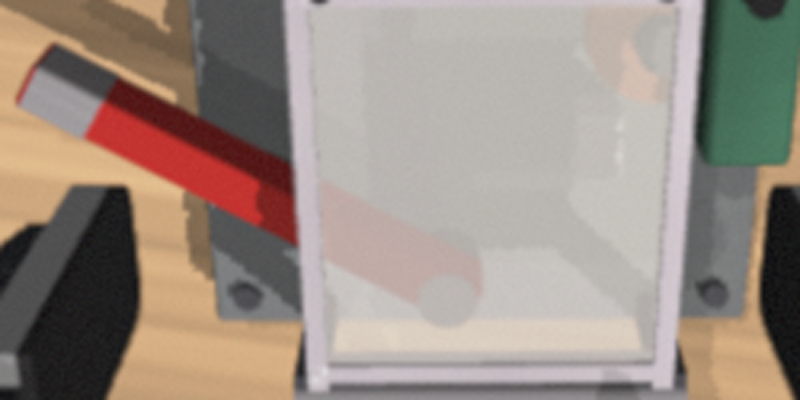

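View pics/c3.png

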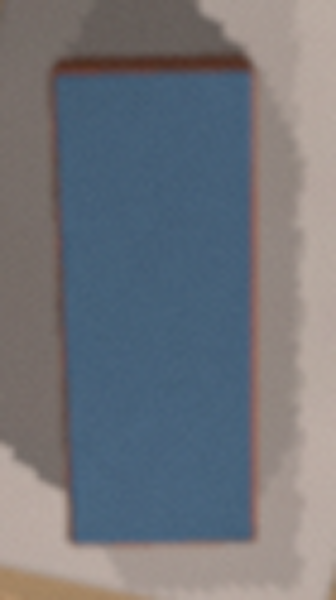

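```bash
cat > fit2.py <<'E'
from h import *
import json
from scipy.optimize import least_squares
Z=lambda a,s,o:(np.array(a,float)+.5)/s-.5+np.array(o)
cw=json.load(open("w_st.json")); ct=json.load(open("w_tile.json"))
L=np.array([(-130,-100,20),(-130,135,20),(130,135,20),(130,-100,20),(-100,80,70),(-100,-40,70),(-89,13,48)])/1e3
uv=np.r_[Z([(45,40),(752,38)],3.6,(150,100)),Z([(745,318),(218,318)],3.2,(110,195)),Z([(634,161),(191,161),(406,198)],3.6,(150,100))]
r=lambda p:(proj(cw,L@Rz(p[2]).T+[p[0],p[1],0])-uv).ravel()
s=least_squares(r,[.536,.131,10]); ps=s.x; print("station",ps.round(4),s.fun.reshape(-1,2).round(2).tolist())
W=back(cw,Z([(40,74)],3.2,(110,195)),.0505)[0]; l=Rz(-ps[2])@(W-[ps[0],ps[1],0])
print("tip",l.round(4),np.hypot(*(l[:2]-[.095,.003])),np.arctan2(-(l[1]-.003),-(l[0]-.095)))
Lt=np.array([(-50,-20,22),(-50,20,22),(50,20,22),(50,-20,22)])/1e3
ut=Z([(57,73),(250,71),(254,540),(71,541)],4.8,(215,95))
r=lambda p:(proj(ct,Lt@Rz(p[2]).T+[p[0],p[1],.025])-ut).ravel()
s=least_squares(r,[.435,-.311,8]); print("tile",s.x.round(4),s.fun.reshape(-1,2).round(2).tolist())
E
python3 fit2.py
```

```text
station [ 0.5353  0.1311 10.1212] [[-1.01, 0.09], [3.3, 0.0], [0.41, 1.89], [-0.24, 2.51], [-3.86, 0.42], [5.74, 0.79], [-4.32, -4.46]]
tip [-0.007  -0.1507  0.0505] 0.18443748521412373 0.9848917632404914
tile [ 0.4334 -0.3133  8.7492] [[-1.68, -1.13], [1.72, -1.39], [0.7, 1.42], [-0.76, 1.75]]
```

```bash
sed -i 's/(-100,80,70),(-100,-40,70),(-89,13,48)/(-100,86,70),(-100,-46,70),(-83,19,48)/' fit2.py; python3 fit2.py
```

```text
station [ 0.5346  0.1301 10.2044] [[-1.95, -0.49], [2.49, -0.88], [0.0, 1.3], [-0.75, 2.12], [0.9, -0.46], [-0.91, 0.12], [0.1, -0.03]]
tip [-0.0064 -0.1498  0.0505] 0.18337735808559544 0.9850073464300091
tile [ 0.4334 -0.3133  8.7492] [[-1.68, -1.13], [1.72, -1.39], [0.7, 1.42], [-0.76, 1.75]]
```

```bash
cat >> h.py <<'E'
PS=np.array([.5352,.1306,10.1])
def S(p): return Rz(PS[2])@(np.array(p,float)/1e3)+[PS[0],PS[1],0]
def snap(robot,n,cam="wrist"):
    import json
    c=robot.get_calibration(cam); im=robot.grab_frame(cam); cv2.imwrite(f"pics/{n}.png",im)
    json.dump({k:(v.tolist() if hasattr(v,'tolist') else v) for k,v in c.items()},open(f"{n}.json","w"))
def handle(th,y=45,dz=54): # TCP position for handle grasp, tool down
    return S((125-225*np.cos(th),y,70+225*np.sin(th)+dz))
E
python3 - <<'E'
from plant import robot
from h import *
R=(180,0,90+PS[2])
robot.set_gripper(.04)
p=handle(0,dz=56)
robot.move_pose(p+[0,0,.05],R)
print(robot.line_to(p,vel=.1,guard=8),robot.observe()['ft_force'])
robot.set_gripper(0.0)
o=robot.observe(); print(o['time'],o['tool_pos']-p,o['gripper_width'],o['ft_force'])
snap(robot,"g1")
E
```

```text
False [-0.1936053  -0.18647609 -0.45558589]
6.8917 [ 1.44716889e-04 -2.74576823e-05  8.78407888e-04] 0.009900667579777742 [-2.62186882 -1.3943667   4.96339938]
```

View pics/g1.png

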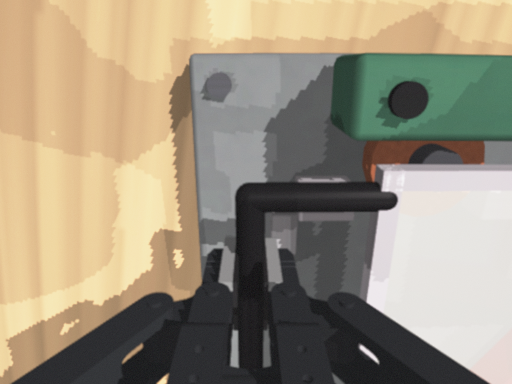

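The picture shows the handle between the fingers at about (250,310). The 9.9 mm width, under the 12 mm bar, suggests the grip is slightly high, so I'll regrip a bit deeper and then swing.

```bash
python3 - <<'E'
from plant import robot
from h import *
robot.set_gripper(.025)
p=handle(0,dz=49)
print(robot.line_to(p,vel=.1,guard=8))
robot.set_gripper(0.0)
o=robot.observe(); print(o['time'],o['gripper_width'],o['ft_force'])
for th in np.linspace(0,.4,4)[1:]:
    robot.line_to(handle(th,dz=49),vel=.12); o=robot.observe(); print(round(th,2),o['gripper_width'].round(4),o['ft_force'].round(1),o['time'])
snap(robot,"g2")
E
```

```text
False
7.7667 0.01005461595300257 [ 1.87869671  0.03582201 -2.07499048]Traceback (most recent call last):
  File "<stdin>", line 9, in <module>
AttributeError: 'float' object has no attribute 'round'
```

Same width at both depths, so that's pad compliance and the grip is good.

```bash
python3 - <<'E'
from plant import robot
from h import *
for th in np.linspace(.133,1.58,12)[1:]:
    robot.line_to(handle(th,dz=49),vel=.14); o=robot.observe(); print(round(th,2),round(o['gripper_width'],4),o['ft_force'].round(1),o['time'])
    if np.linalg.norm(o['ft_force'])>30: break
snap(robot,"g2"); snap(robot,"g2s","scene")
E
```

```text
0.26 0.0101 [-1.8  0.1  0.2] 8.525
0.4 0.0103 [-6.8 -1.1  3.5] 8.8833
0.53 0.01 [-10.   -2.    6.2] 9.2417
0.66 0.01 [-17.3  -3.3  12.3] 9.6
0.79 0.01 [-21.4  -3.8  21.5] 9.9583
```

View pics/g2s.png

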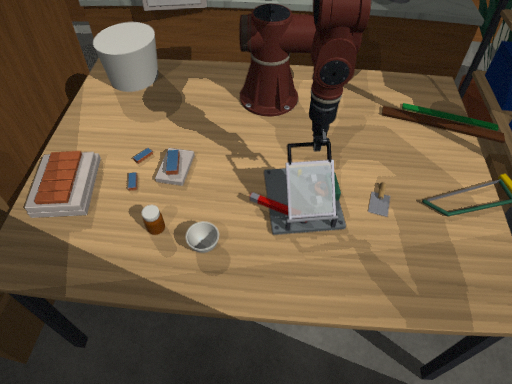

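The force rises to about 30 N radially because my arc doesn't quite match the true one. I'll release to a loose cage, which needs no squeeze on this half, and push on with the rear finger.

```bash
python3 - <<'E'
from plant import robot
from h import *
robot.set_gripper(.022)
o=robot.observe(); print(o['ft_force'].round(1),o['gripper_width'])
for th in np.linspace(.79,1.59,7)[1:]:
    k=(th-.79)/.8
    d=Rz(PS[2])@[.004*k,0,0]
    robot.line_to(handle(th,dz=49)+d,vel=.14); o=robot.observe(); print(round(th,2),o['ft_force'].round(1),o['time'])
    if np.linalg.norm(o['ft_force'])>25: break
snap(robot,"g3s","scene"); snap(robot,"g3"); snap(robot,"g3t","top")
E
```

```text
[ 0.7 -0.2  0.1] 0.022301319972836152
0.92 [ 0.8 -0.7 -1. ] 10.7
1.06 [0.2 0.2 0.4] 11.0667
1.19 [ 0.2  0.2 -0.3] 11.4333
1.32 [-1.5 -0.1  0.5] 11.8
1.46 [-0.3 -0.2 -0. ] 12.1667
1.59 [ 0.6  0.5 -0.2] 12.5333
```

View pics/g3s.png

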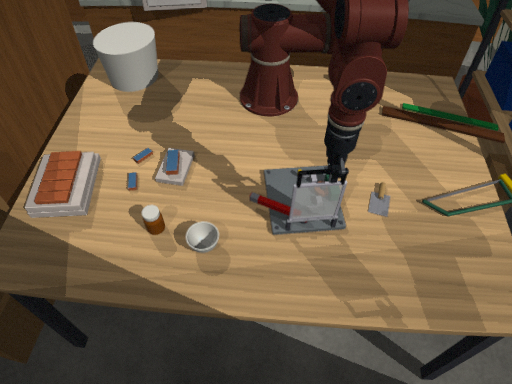

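View pics/g3.png

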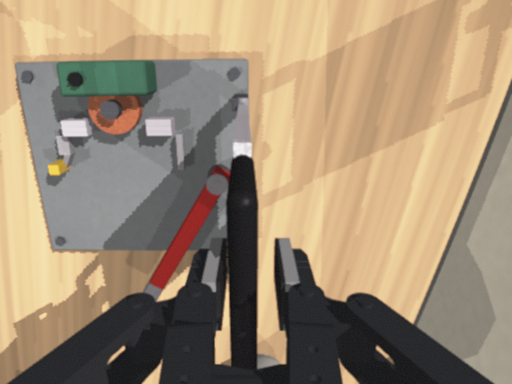

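View pics/g3t.png

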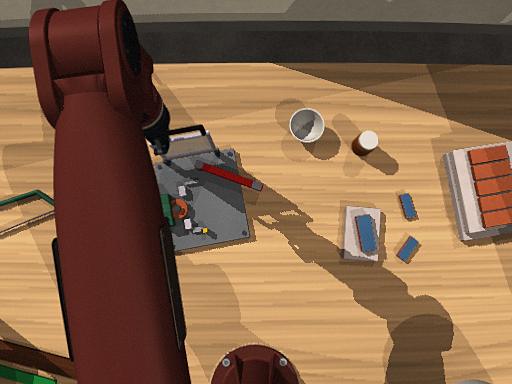

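Guard upright, with the handle at (243,260) resting against the rear finger. Now I'll retreat upward, check the angle, and go for the tile.

```bash
python3 - <<'E'
from plant import robot
from h import *
o=robot.observe(); p=np.array(o['tool_pos'])
print(robot.tip_reach)
robot.line_to(p+[0,0,.07],vel=.25)
snap(robot,"g4")
robot.move_pose((.434,-.3125,.20),(180,0,-171.4))
robot.set_gripper(.085); print(robot.tip_reach)
snap(robot,"t1")
o=robot.observe(); print(o['time'],o['tool_pos'],o['ft_force'].round(2))
E
```

```text
0.0726
0.0726
16.0 [ 0.43399932 -0.31249633  0.19998456] [-0.31  0.48  0.05]
```

View pics/g4.png

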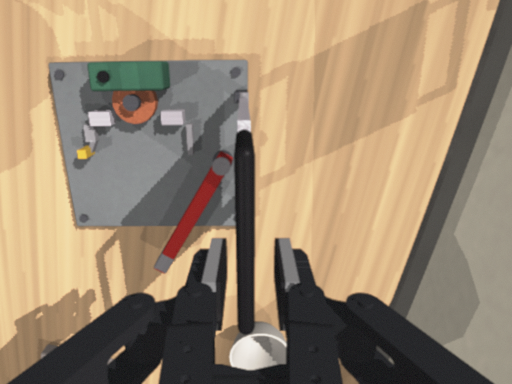

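View pics/t1.png

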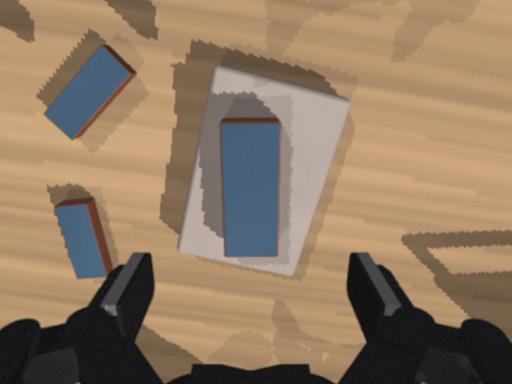

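g4 shows the station from above with the guard upright and the handle at column 245. t1 shows the tile corners at (221,122), (279,122), (278,256) and (225,257). I'll refit both.

```bash
python3 - <<'E'
import cv2
im=cv2.imread("pics/g4.png")
cv2.imwrite("pics/g4z.png",cv2.resize(im[45:245,40:270],None,fx=3,fy=3,interpolation=cv2.INTER_CUBIC))
E
python3 - <<'E'
from h import *
import json
from scipy.optimize import least_squares
ct=json.load(open("t1.json"))
Lt=np.array([(-48.5,-18.5,22),(-48.5,18.5,22),(48.5,18.5,22),(48.5,-18.5,22)])/1e3
ut=np.array([(221,122),(279,122),(278,256),(225,257)])
r=lambda p:(proj(ct,Lt@Rz(p[2]).T+[p[0],p[1],.025])-ut).ravel()
s=least_squares(r,[.435,-.311,8]); print("tile",s.x.round(4),s.fun.reshape(-1,2).round(2).tolist())
E
```

```text
tile [ 0.4328 -0.3131  9.1718] [[0.14, 1.06], [-0.08, 0.45], [-1.29, -0.76], [1.22, -1.3]]
```

View pics/g4z.png

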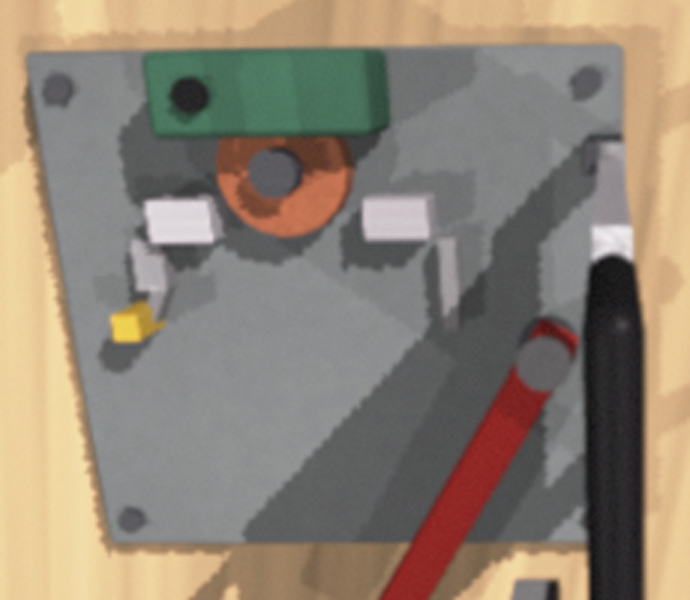

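```bash
python3 - <<'E'
from h import *
import json
from scipy.optimize import least_squares
c=json.load(open("g4.json"))
L=np.array([(-130,135,20),(-130,-100,20),(130,135,20),(-89,19,48),(-76,55,40),(18,55,40),(46,55,40),(95,3,52)])/1e3
uv=(np.array([(27,55),(108,545),(622,45),(130,325),(150,243),(365,239),(430,237),(543,363)],float)+.5)/3-.5+[40,45]
r=lambda p:(proj(c,L@Rz(p[2]).T+[p[0],p[1],0])-uv).ravel()
s=least_squares(r,[.535,.131,10],loss='soft_l1'); ps=s.x; print(ps.round(4),r(ps).reshape(-1,2).round(2).tolist())
# bar direction: tip full-image at (163,268)
W=back(c,[(163,268)],.0505)[0]; l=Rz(-ps[2])@(W-[ps[0],ps[1],0]); print(l.round(4),np.arctan2(-(l[1]-.003),-(l[0]-.095)))
# handle: full px approx center at (245,140)..(246,330)
for th in (1.45,1.5,1.55,1.6,1.65):
    P=[S((125-225*np.cos(th),y,70+225*np.sin(th))) for y in (86,-46)]
    print(th,proj(c,P).round(1).tolist())
E
```

```text
[ 0.5355  0.1308 10.233 ] [[-1.99, -1.37], [0.31, 0.14], [1.05, -0.82], [-1.68, 0.96], [-0.07, -0.26], [0.06, 0.4], [0.04, 0.91], [0.88, 0.18]]
[ 0.0045 -0.1521  0.0505] 1.0426077953082993
1.45 [[189.6, 144.9], [201.1, 331.6]]
1.5 [[209.2, 145.3], [217.1, 332.8]]
1.55 [[229.2, 145.5], [233.3, 333.4]]
1.6 [[249.3, 145.4], [249.6, 333.3]]
1.65 [[269.3, 145.2], [265.8, 332.6]]
```

```bash
sed -i 's/^PS=.*/PS=np.array([.5354,.1307,10.15])/' h.py; python3 - <<'E'
from plant import robot
from h import *
robot.line_to((.4334,-.3128,.13),vel=.2,rotation=(180,0,-171.2))
print(robot.line_to((.4334,-.3128,.099),vel=.08,guard=5))
robot.set_gripper(.0)
o=robot.observe(); print(o['time'],o['tool_pos'],o['gripper_width'],o['ft_force'].round(1))
robot.line_to((.4334,-.3128,.20),vel=.2)
o=robot.observe(); print(o['time'],o['gripper_width'],o['ft_force'].round(1))
snap(robot,"t2")
E
```

```text
False
17.525 [ 0.43367322 -0.31311319  0.09960413] 0.03863273620264023 [-0.8  0.4  4.5]
18.1833 0.03874151279952519 [-0.3  0.  -2. ]
```

View pics/t2.png

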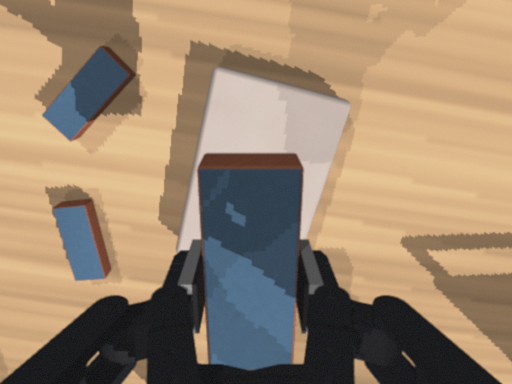

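The tile is held square between the fingers, with its near glaze edge at row 168, spanning columns 200-301. I'll estimate its along-axis offset, then carry it over.

```bash
python3 - <<'E'
from plant import robot
from h import *
import json
c=json.load(open("t2.json"))
W=back(c,[(200,168),(301,168)],.1474); print(W)
a=np.radians(8.8); u=np.array([np.cos(a),np.sin(a)])
off=(W.mean(0)[:2]-[.4334,-.3128])@u+.0485; print("tile centre minus TCP along",off, "width",np.linalg.norm(W[0]-W[1]))
R=(180,0,-180+PS[2]); t=S((-8,-6,0))
d=Rz(PS[2])@[-off,0,0] if abs(off)<.01 else np.zeros(3)
t=t+d
robot.move_pose(t+[0,0,.20],R)
o=robot.observe(); print(o['time'],o['q'])
robot.line_to(t+[0,0,.115],vel=.15)
snap(robot,"t3")
np.save("t.npy",t)
E
```

```text
[[ 0.38664034 -0.33869487  0.1474    ]
 [ 0.38109067 -0.30259481  0.1474    ]]
tile centre minus TCP along -0.00165153851529104 width 0.0365241365038291
19.875 [-7.30472016e-01 -3.37734451e+00 -1.47088952e+01  7.86738635e+01
 -1.56239522e-02 -1.08169091e+01]
```

View pics/t3.png

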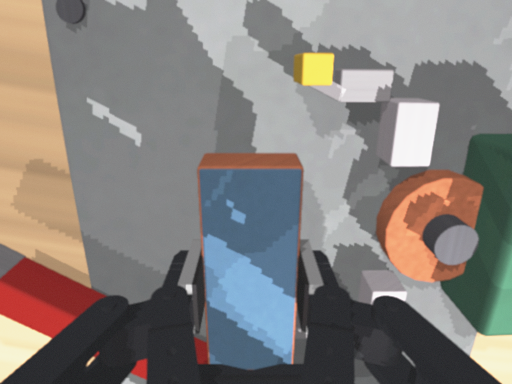

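The tile is over the bay, and the bar at lower left (100,320) is clear of the fingers. Now the gentle set-down.

```bash
python3 - <<'E'
from plant import robot
from h import *
t=np.load("t.npy")
print(robot.line_to(t+[0,0,.098],vel=.08))
print(robot.line_to(t+[0,0,.0935],vel=.015,guard=3))
o=robot.observe(); print(o['time'],o['tool_pos'],o['ft_force'].round(1))
robot.set_gripper(.058)
robot.line_to(t+[0,0,.20],vel=.2)
snap(robot,"t4")
o=robot.observe(); print(o['time'],o['ft_force'].round(1))
E
```

```text
False
True
21.3083 [0.53056424 0.12370599 0.09462967] [ 0.2 -0.8  4. ]
22.3667 [ 0.1  0.5 -0.7]
```

View pics/t4.png

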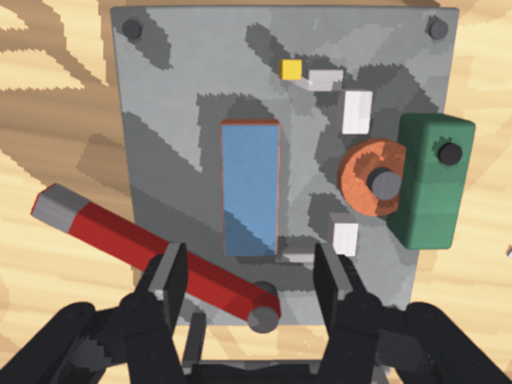

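```bash
python3 - <<'E'
from plant import robot
from h import *
import json
c=json.load(open("t4.json"))
W=back(c,[(222,124),(279,124),(277,256),(225,256)],.042); l=(W-[PS[0],PS[1],0])@Rz(PS[2]); print((l*1e3).round(1),l.mean(0)*1e3)
print([ (proj(c,S(p))[0].round(0)).tolist() for p in ((48,55,32),(-75,55,32),(-75,30,32),(48,30,32),(95,3,50))])
th=1.04
def pushpt(th,r=165,off=10+15+6):
    d=np.array([-np.cos(th),-np.sin(th)]); n=np.array([-d[1]*-1,0])
    n=np.array([np.sin(th),-np.cos(th)])*1  # right-hand side?
    return np.array([95,3])+r*d
for p in [(.4,-.06)]: pass
# bar right side normal: home d=(-1,0), right = -y ; n(th)=rot(th) of (0,-1) = (sin th, -cos th)
for th in (1.15,1.04,.5,0):
    d=np.array([-np.cos(th),-np.sin(th)]); n=np.array([np.sin(th),-np.cos(th)])
    q=np.array([95,3])+170*d+31*n; P=S((*q,0))+[0,0,.108]
    for yaw in (180,90,0,-90):
        print(th,q.round(0),P.round(3),yaw,robot.ik(P,(180,0,(np.degrees(th)+PS[2]+yaw+180)%360-180)))
E
```

```text
[[-55.5 -25.1  42. ]
 [-55.4  12.1  42. ]
 [ 42.8  13.2  42. ]
 [ 42.8 -25.5  42. ]] [-6.32108569 -6.3101695  42.        ]
[[329.0, 255.0], [343.0, 92.0], [305.0, 92.0], [297.0, 255.0], [263.0, 320.0]]
1.15 [  54. -165.] [ 0.617 -0.022  0.108] 180 [-14.15465653  12.3364937   -7.95363572  69.70987058   0.
 -90.19480297]
1.15 [  54. -165.] [ 0.617 -0.022  0.108] 90 [-14.15465653  12.3364937   -7.95363572  69.70987058   0.
  -0.19480297]
1.15 [  54. -165.] [ 0.617 -0.022  0.108] 0 [-14.15465653  12.3364937   -7.95363572  69.70987058   0.
  89.80519703]
1.15 [  54. -165.] [ 0.617 -0.022  0.108] -90 [-14.15465653  12.3364937   -7.95363572  69.70987058   0.
 179.80519703]
1.04 [  36. -159.] [ 0.599 -0.02   0.108] 180 [-14.39360886   9.15432558 -11.51198568  69.33368874   0.
 -84.13121955]
1.04 [  36. -159.] [ 0.599 -0.02   0.108] 90 [-14.39360886   9.15432558 -11.51198568  69.33368874   0.
   5.86878045]
1.04 [  36. -159.] [ 0.599 -0.02   0.108] 0 [-14.39360886   9.15432558 -11.51198568  69.33368874   0.
  95.86878045]
1.04 [  36. -159.] [ 0.599 -0.02   0.108] -90 [ -14.39360886    9.15432
[... 263 characters left out ...]
  0.
  38.83808353]
0.5 [ -39. -106.] [0.515 0.02  0.108] 0 [-12.36402672  -5.29892588 -26.27324898  69.0256769    0.
 128.83808353]
0.5 [ -39. -106.] [0.515 0.02  0.108] -90 [ -12.36402672   -5.29892588  -26.27324898   69.0256769     0.
 -141.16191647]
0 [-75. -28.] [0.467 0.09  0.108] 180 [ -4.92001512 -12.89086532 -33.10431121  69.78655411   0.
 -15.07001512]
0 [-75. -28.] [0.467 0.09  0.108] 90 [ -4.92001512 -12.89086532 -33.10431121  69.78655411   0.
  74.92998488]
0 [-75. -28.] [0.467 0.09  0.108] 0 [ -4.92001512 -12.89086532 -33.10431121  69.78655411   0.
 164.92998488]
0 [-75. -28.] [0.467 0.09  0.108] -90 [  -4.92001512  -12.89086532  -33.10431121   69.78655411    0.
 -105.07001512]
```

The tile's centre is at station (-6, -6), with its ends at x -56 and 44, inside the cheeks at -75 and 48. The bar is still out at about 1.04 rad. Now I'll push the bar.

```bash
cat > push.py <<'E'
from plant import robot
from h import *
def tgt(th,off,z=.106,r=170):
    d=np.array([-np.cos(th),-np.sin(th)]); n=np.array([np.sin(th),-np.cos(th)])
    q=np.array([95,3])+r*d+off*n
    return S((*q,0))+[0,0,z],(180,0,(np.degrees(th)+PS[2]+180+180)%360-180)
E
python3 - <<'E'
from push import *
c=robot.get_calibration("top"); print("tub",back(c,[(307,125)],.05),"jar",back(c,[(366,143)],.08))
robot.set_gripper(0)
P,R=tgt(1.08,40,.17); robot.move_pose(P,R)
P,R=tgt(1.08,40); print(robot.line_to(P,vel=.12,guard=6))
o=robot.observe(); print(o['time'],o['ft_force'].round(1))
for th in np.r_[np.linspace(1.08,.35,7)]:
    P,R=tgt(th,24.5); g=robot.line_to(P,vel=.12,rotation=R,guard=15); o=robot.observe(); print(round(th,2),g,o['ft_force'].round(1),round(o['time'],2))
    if g: break
snap(robot,"p1t","top"); snap(robot,"p1")
E
```

```text
tub [[ 0.73929524 -0.1531432   0.05      ]] jar [[ 0.67992583 -0.31146305  0.08      ]]
False
24.8333 [ 0.5 -0.4 -0.4]
1.08 False [ 1.   0.4 -0.3] 25.11
0.96 False [1.1 0.4 0.5] 25.43
0.84 False [-0.1 -0.1  0.5] 25.76
0.72 False [-0.2 -0.4  0.2] 26.08
0.59 False [ 0.  -0.2  0. ] 26.41
0.47 False [ 0.4 -0.3 -0.9] 26.73
0.35 False [ 0.2 -0.4 -0.1] 27.06
```

View pics/p1t.png

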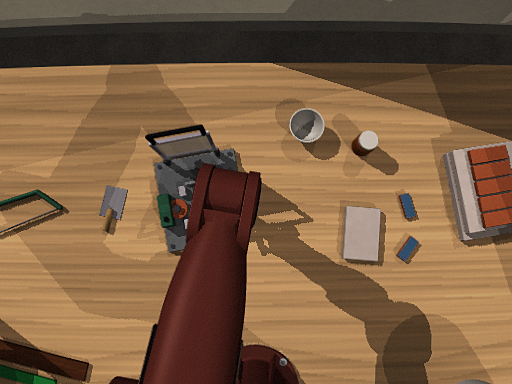

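View pics/p1.png

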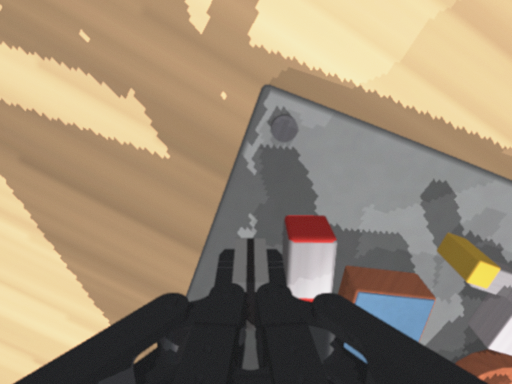

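The bar tip at (312,255) is being carried by the closed fingers and is about to meet the tile at (390,310). I'll carry on to the stop.

```bash
python3 - <<'E'
from push import *
for th in (.28,.21,.14,.07,.02,0,-.02,-.035):
    P,R=tgt(th,24.5); g=robot.line_to(P,vel=.06 if th>0.03 else .03,rotation=R,guard=12); o=robot.observe(); print(round(th,2),g,o['ft_force'].round(1),round(o['time'],2))
    if g: break
    if th==.14: snap(robot,"p2m")
snap(robot,"p2")
E
```

```text
0.28 False [ 0.2 -0.4 -0.6] 27.51
0.21 False [ 1.  -0.1 -0.1] 27.86
0.14 False [-0.2  0.1  0.9] 28.21
0.07 False [-0.   0.5  0.9] 28.61
0.02 False [ 0.8 -0.  -0.6] 29.04
0 False [-0.3  0.8 -0.1] 29.31
-0.02 True [ 0.5 -4.7  2.2] 29.52
```

View pics/p2.png

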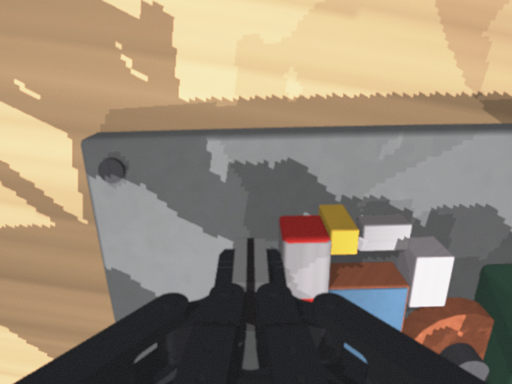

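The bar's red and steel tip at (305,250) is against the yellow stop at (340,230), with the tile between the bar and the fence. Backing off to inspect.

```bash
python3 - <<'E'
from push import *
P,R=tgt(0,50); robot.line_to(P,vel=.12,rotation=R)
P,R=tgt(0,50,.22); robot.line_to(P,vel=.25)
snap(robot,"p3"); im=cv2.imread("pics/p3.png"); cv2.imwrite("pics/p3b.png",cv2.resize(im,(800,600),interpolation=cv2.INTER_CUBIC))
print(robot.observe()['time'])
E
```

```text
30.6083
```

View pics/p3b.png

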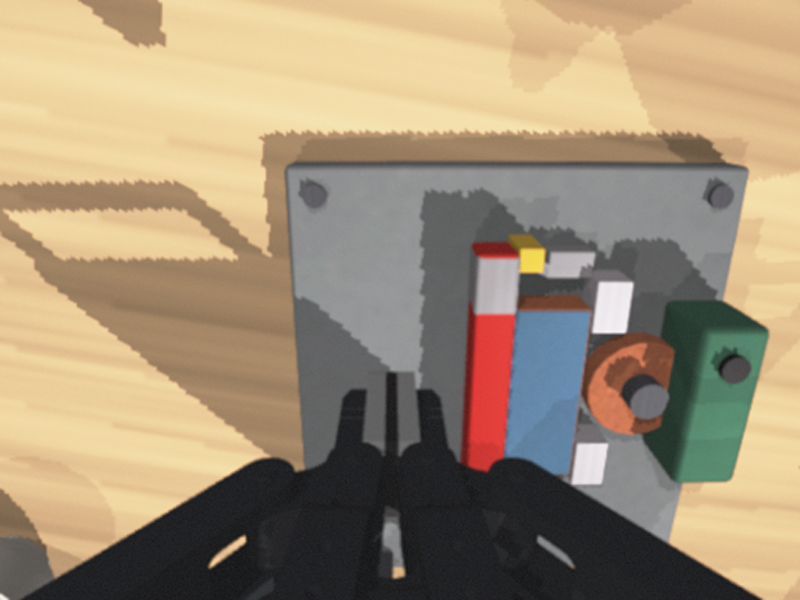

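The view shows the bar home on the stop at (525,255) and the tile flush between the bar and the fence blocks. Now I'll lower the guard, starting with a caged pull.

```bash
python3 - <<'E'
from plant import robot
from h import *
R=(180,0,90+PS[2]); ex=Rz(PS[2])@[.001,0,0]
p=handle(1.585,dz=49); a=p.copy(); a[2]=.42
robot.move_pose(np.array([.50,.12,.42]),R)
robot.set_gripper(.03)
robot.line_to(a,vel=.25)
print(robot.line_to(p,vel=.15,guard=6)); o=robot.observe(); print(o['time'],o['ft_force'].round(1))
for th in np.linspace(1.585,.75,7)[1:]:
    k=(1.585-th)/.83
    g=robot.line_to(handle(th,dz=49)-7*ex*k,vel=.14,guard=20); o=robot.observe(); print(round(th,2),g,o['ft_force'].round(1),round(o['time'],2))
    if g: break
snap(robot,"l1"); snap(robot,"l1s","scene")
E
```

```text
False
34.15 [-0.3  0.2 -0.4]
1.45 False [0.  0.5 0.5] 34.53
1.31 False [ 0.7 -0.3 -0.6] 34.92
1.17 False [-0.1  0.8  0.2] 35.3
1.03 False [-0.1 -0.2  1.2] 35.68
0.89 False [-0.7  0.2 -0.7] 36.07
0.75 False [-0.3  0.4  0.1] 36.45
```

View pics/l1.png

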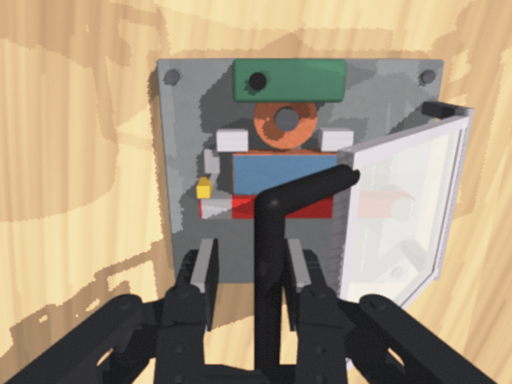

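View pics/l1s.png

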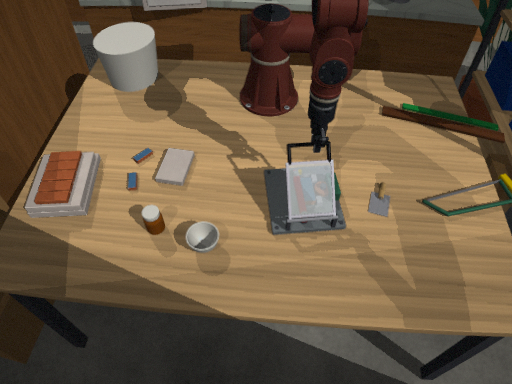

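The caged pull works: the handle follows between the fingers at (268,270), and the tile and bar are undisturbed. Next I'll grip and lower, regripping partway to release strain, then press closed from above.

```bash
python3 - <<'E'
from plant import robot
from h import *
ex=Rz(PS[2])@[.001,0,0]
ths=[.75,.6,.45,.3,.17]
dx=7
for a,b in zip(ths,ths[1:]):
    robot.set_gripper(0)
    p0=np.array(robot.observe()['tool_pos'])
    d=handle(b)-handle(a)
    g=robot.line_to(p0+d,vel=.12,guard=25)
    o=robot.observe(); print(b,g,o['ft_force'].round(1),round(o['gripper_width'],4),round(o['time'],2))
    robot.set_gripper(.022)
    if g: break
snap(robot,"l2")
E
```

```text
0.6 False [ 6.2  1.2 -7.6] 0.0097 37.29
0.45 False [10.8  2.1 -7.5] 0.0099 38.25
0.3 False [10.3  2.1 -6.3] 0.0099 39.21
0.17 False [ 8.6  2.6 -3.6] 0.0096 40.12
```

View pics/l2.png

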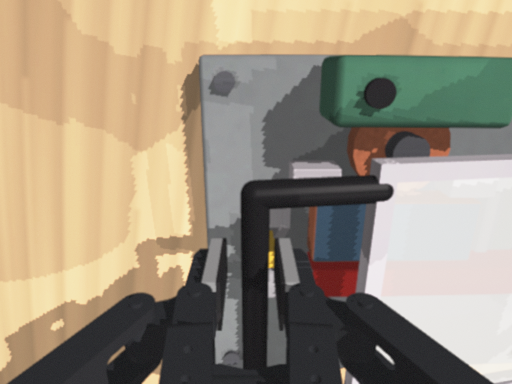

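```bash
python3 - <<'E'
from plant import robot
from h import *
p=np.array(robot.observe()['tool_pos'])
h=handle(0,dz=0)
robot.line_to(p+[0,0,.06],vel=.2); robot.set_gripper(0)
robot.line_to((h[0],h[1],.20),vel=.15)
print(robot.line_to((h[0],h[1],.156),vel=.08,guard=18), robot.observe()['tool_pos'])
print(robot.line_to((h[0],h[1],.142),vel=.03,guard=14))
o=robot.observe(); print(o['time'],o['tool_pos'],"tip z",o['tool_pos'][2]-.0726,o['ft_force'].round(1))
E
```

```text
False [0.42902098 0.15737087 0.15602283]
True
42.575 [0.42962978 0.15741444 0.14842949] tip z 0.07582949490864146 [-2.1 -0.1  7.8]
```

Contact stopped the tip at z 75.8 mm, against 76 mm for the closed handle's top. I'll retreat and check.

```bash
python3 - <<'E'
from plant import robot
from h import *
p=np.array(robot.observe()['tool_pos'])
robot.line_to(p+[0,0,.10],vel=.25)
robot.move_pose((.44,.12,.36),(180,0,-170)); snap(robot,"f1")
robot.move_pose((.36,-.20,.36),(180,0,-170)); snap(robot,"f1t","top"); snap(robot,"f1s","scene")
print(robot.observe()['time'])
im=cv2.imread("pics/f1.png"); cv2.imwrite("pics/f1b.png",cv2.resize(im[95:320,110:370],None,fx=3,fy=2.6*3/2.6,interpolation=cv2.INTER_CUBIC)[:600])
im=cv2.imread("pics/f1t.png"); cv2.imwrite("pics/f1tb.png",cv2.resize(im[140:260,145:285],None,fx=5,fy=5,interpolation=cv2.INTER_CUBIC))
im=cv2.imread("pics/f1s.png"); cv2.imwrite("pics/f1sb.png",cv2.resize(im[140:250,110:400],None,fx=2.7,fy=2.7,interpolation=cv2.INTER_CUBIC))
E
```

```text
45.9917
```

View pics/f1b.png

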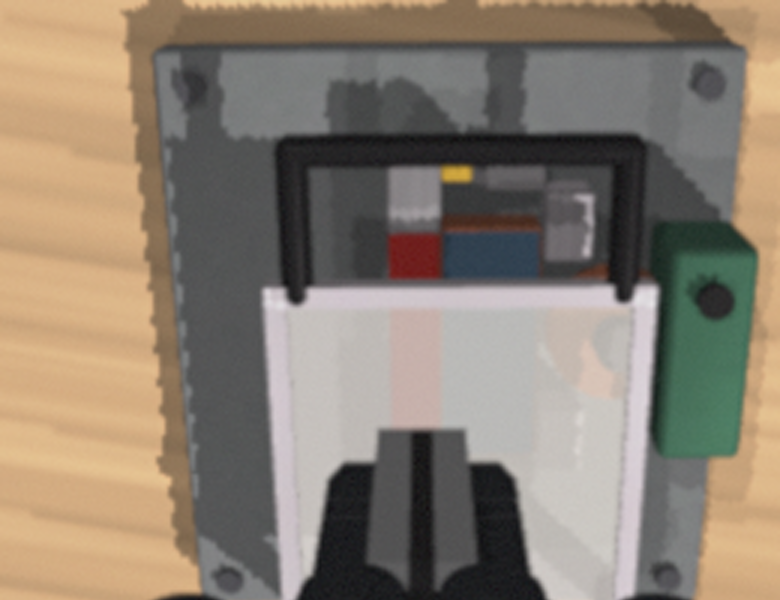

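View pics/f1tb.png

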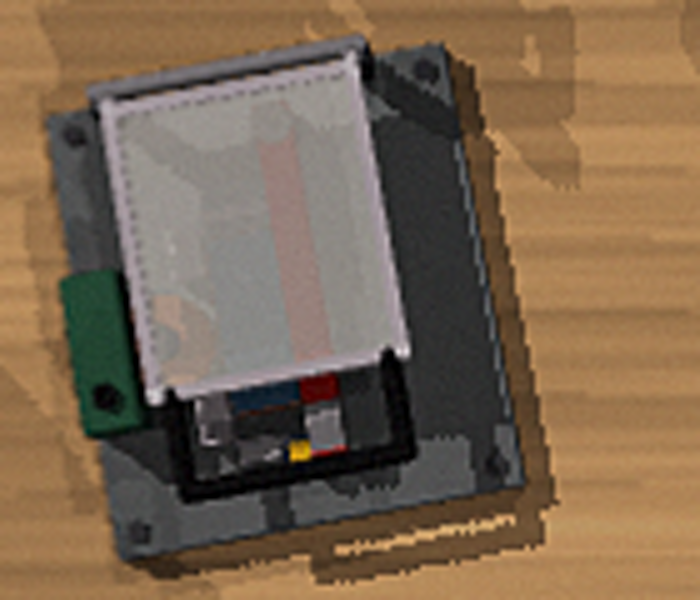

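View pics/f1sb.png

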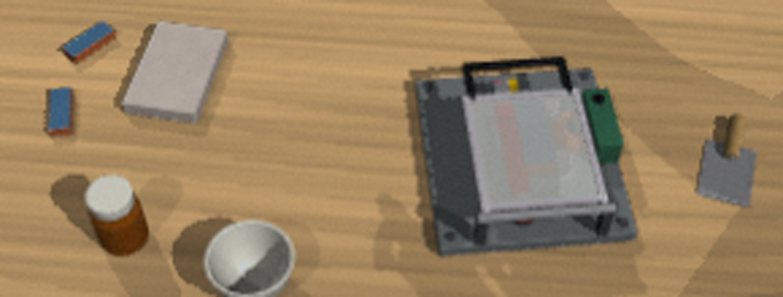

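The guard frame sits at the same pixels as in the first pictures, with the handle again at row 145. The bar's left face is on the stop, the tile lies alongside the fence, and the bystanders haven't moved. Handing in.

```bash
python3 - <<'E'
from plant import robot
robot.job_done(); print(robot.observe()['time'])
E
```

```text
the job is handed in; nothing more can be done
the job is handed in; nothing more can be done
```

The job is done in the order asked and handed in at about 46 s of the 72 s allowed. I lifted the guard to about 1.59 rad and set the 100 x 40 mm tile in the bay with the bar still swung out. Then I pushed the bar to the yellow stop and lowered the guard.

**Last checks:**
- **Guard:** my push from above stopped with the fingertips at z 75.8 mm; the closed handle's top is at 76 mm. The guard is also at the same pixels as at the start.
- **Bar and tile:** the bar's left face is on the stop. The tile lies glaze up along the fence, but the wheel-side gap (up to 2 mm by the given sizes) was judged by eye, not measured.
- **Bystanders:** the jar, tub and spatula look unmoved in the pictures.

**What disagreed:**
- **Lift force:** while I held the handle tightly during the lift, the force on the tool rose to about 30 N. I loosened the fingers to a cage and finished the lift that way.
- **Tile position:** the tile went down about 2 mm beyond the suggested point along the fence. That left about 4 mm to the far cheek, and it slid home without trouble.
- **Bar start angle:** the pictures gave 0.99 to 1.04 rad, a spread that did not affect the push.

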